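# Shut the slug warmer and lift the hot thumb slug with the tongs

### The arm

A 6-joint arm with a two-finger parallel gripper is mounted at the origin on the work surface. World frame = base frame: x ahead of the robot, y to its left, z up, the work surface at z = 0. Lengths are in m, angles in rad, forces in N, time in s.
With the tool pointing down it reaches from about 0.325 to 0.85 m from the base axis. Payload 4.4 kg.
Tool frame: the origin (TCP) lies at the very end of the fingers, on their centre line; the grasp point (between the pads) lies 19 mm behind it; z points along the fingers, y is the line along which they close (so a half turn about z gives the same grasp; the last joint's range is limited). The gripper opens to 94 mm and grips with 3 to 60 N. Pads are 16 mm wide; open, the fingers measure 119 mm over their backs; the gripper's body (75 mm by 177 mm) begins 78 mm behind the grasp point.
Start: joints at [1.04, 0.207, 1.542, -0, 1.393, -0.15], TCP at [0.213, 0.534, 0.205] pointing down, gripper open.
Joint ranges: [-2.73, 2.73], [-0.86, 2.22], [0.23, 2.46], [-1.11, 4.25], [0.08, 2.63], [-2.82, 2.82]. Speed limits (rad/s): [2.79, 2.79, 3.14, 3.14, 3.14, 3.14].

### API

Orientations are given as a rotation vector (axis times angle).
In Python, from cell import manip gives the robot as it stands.
- The arm moves only by the tool jog_arm, never from a script. Its argument "plan" is a list of rows, each a list of 3 entries, a list of its own where there are three numbers: the closure, from 0 (fully open) to 1 (shut), then the shift along the tool's x, y, z in m, then the turn about the tool's z in degrees. A call has 1 to 20 rows; each row is the pose to reach, as a shift and turn from the pose commanded when the call began, along the tool's axes at that moment; what a row does not reach only later rows make up. A row lasts 1/8 s, in which the tool goes at most 62.5 mm and 10.7 degrees, less where a joint would pass 70% of its speed; a pose out of reach is approached as far as the arm can. A call with a gripper value outside its range is refused whole. The fingers move at their own pace and stop on an object; "newtons" is the grip in N (left out, the last holds). Time passes only in rows, so rows that repeat a pose let the fingers close. It gives the time, the measured TCP pose, the force, the opening and the grip force at its end, in the units of the state.
- manip.sense(): the state, without advancing time (a new reading comes with each control period).
- manip.read_camera(name): name is "side" or "top"; returns a dict with "color" (420x560x3 uint8, blue, green, red), "vfov" (degrees; the focal length in pixels is half the picture's height over the tangent of half this angle, whatever the lens; pixels are square), "cx", "cy" (the principal point, pixels), "R" (3x3) and "t" (3): a world point X has camera coordinates R X + t. Camera axes: x right, y down, z forward; pixel columns grow to the right and rows downward; lengths in m; the calibration is good to about 2 mm. A picture is of the moment at which its call begins. There is no depth.
- manip.finish_job(): hands the job in; it is judged then, once.
The state is a dict: "t": time; "joints": joint angles; "joint_vel": joint speeds; "tau": joint torques, N m; "ee_pos": TCP position; "eef_rot": TCP orientation; "contact_force": force on the tool from outside, world axes, zero at the start; "torque": the same for the moment, N m; "width": finger opening in m; "finger_force": force on a finger pad.
Only numpy, scipy, OpenCV 4.12 (cv2) and the standard library are available. Lean on these libraries where they do the work, as an engineer would, in place of code of your own. Each camera call takes 0.05 s, during which the arm holds its last target. There are 200 camera calls.

### The job

The navy thumb slug, the biggest of the three pieces standing in a row, is hot from the warming cabinet: first push the cabinet's door fully shut until it seats on its catch, and only then take the tongs lying on the counter. Close the tongs on the slug from both sides, lift it about 10 cm clear of the counter and finish there, still gripping the tongs with the slug held up in their jaws. Do not touch the slug with the gripper itself, and leave everything else on the counter where it stands.

Things in the scene. Friction and masses are not known exactly. Their poses are not given: they have to be found in the camera images.
- warmer_door (a joint): Hinge angle of the warmer's door: 0 = shut and seated on the catch, grows as it opens towards the robot (starts ajar at 0.45 to 0.9). It swings easily and stays where left; from about 0.07 to 0.03 rad it rides over a sprung roller catch (about 7 N of push at door_push), below that the catch draws it to 0 and keeps it there.
- warmer: Warming cabinet, fixed grey box 220 wide (y), 190 deep (x), 175 mm high; origin on the counter under the middle of its front, x into the cabinet. White door in front of it: 212 wide, 150 high, lower edge 20 mm up, 18 mm thick, upright hinge at the left (+y) edge; a steel pull stands 11 mm proud near the free edge, only 45 to 95 mm above the counter.
- door_hinge (a point): Point on the door's vertical hinge axis, 135 mm above the counter, in the plane of the door's BACK face (the front face is 18 mm in front of it).
- door_push (a point): Point on the door's FRONT face where it is pushed: 170 mm from the hinge axis along the door, 135 mm above the counter (30 mm below the door's top edge, 40 mm below the cabinet's roof). Axes turn with the door: x points out of its back face (into the cabinet when shut), y towards the hinge.
- tongs: Steel tongs with dark rubber sleeves, 108 g, lying on edge so that they open in the horizontal plane; 252 mm long, 26 mm high. Origin at the underside on the pivot axis; x along the middle line to the tips, z up. Two flat arms hinged at the pivot are sprung open, each 0.10 rad off the middle line, 75 mm between the jaw pads. Centre of mass near tongs_grip.
- tongs_grip (a point): Where to grip, across both arms: on the middle line, 90 mm from the pivot at mid-length of the sleeves, 13 mm above the underside. Open, the arms measure 54 mm over their outsides here; squeezing here (9 N at first, 13 N at the end) closes both alike. Closed on the 34 mm slug the arms are parallel and measure 36 mm here.
- tongs_tips (a point): Middle between the two jaw pads: on the middle line, 205 mm from the pivot (115 mm beyond tongs_grip), 13 mm above the underside. The pads are 44 mm long and 26 mm high and end in 3 mm inward lips 22 to 27 mm beyond this point (69 mm between the lips when open).
- tongs_left: Arm and jaw of the tongs on their +y side, a strap 26 mm high, 3 mm thick, 6 mm with the rubber sleeve (45 to 135 mm from the pivot); origin at the pivot like tongs.
- tongs_right: The arm and jaw of the tongs on their -y side; origin at the pivot like tongs.
- slug: The hot thumb slug, navy urethane tube standing upright on the counter: 34 mm diameter, 64 mm tall, bored 22 mm through, 40 to 85 g. Origin at the centre of its underside, z up along its axis. It stands in one of the three places of a row, about 120 mm from its neighbours.
- ball_plug: Gold ball plug, solid cylinder 25 mm diameter, 45 mm tall, standing in the row; origin at its underside. Leave alone.
- finger_insert: White finger insert, tube 25 mm diameter, 30 mm tall, standing in the row; origin at its underside. Leave alone.
- sizing_rings: Cream finger sizing ring set, a fan of flat rings about 80 by 110 mm and up to 9 mm high lying on the counter, the fan opening along its x; origin at its pivot rivet. Leave alone.
- tape_roll: Tape roll lying flat, 70 mm diameter, 25 mm high; origin at its underside. Leave alone.
- cleaner: White cleaner bottle, 60 mm diameter, 160 mm tall; origin at its underside. Leave alone.
- ruler_clip: Spring clip on a 50 x 70 mm base gripping a steel ruler upright, 25 mm wide, 180 mm high in all, fixed behind the row; origin at its underside.
Not all that is in view belongs to the job. Leave any orange or turquoise look-alike of the slug alone.

How it is judged:
On the way, in this order (a step that is already met when the one before it is completed fails the run):
1. the warmer door is pushed shut and seated on its catch (value of joint warmer_door below 0.015 rad), for 0.2 s.
2. the gripper has hold of the tongs (contact force between tongs and the fingers above 1 N and value of joint warmer_door below 0.015 rad), for 0.2 s.
At the end, for the whole second after the job is handed in: Door still seated (under 0.015 rad). The gripper holds the tongs, both jaws press the slug (over 0.5 N each) between the tips, slug underside over 60 mm and tongs over 50 mm above the counter, neither touching the cabinet, no finger on the slug, slug still (under 50 mm/s) (all of step 2 and height (world z) of slug above 0.06 m and height (world z) of tongs above 0.05 m and contact force between each of tongs_left, tongs_right and slug above 0.5 N and distance between slug and tongs_tips below 0.075 m and horizontal distance between slug and tongs_tips below 0.06 m and contact force between slug and the fingers below 0.1 N and contact force between each of slug, tongs and warmer below 0.1 N and linear speed of slug below 0.05 m/s); the arm keeps its last pose, push and grip.
It fails at once if the hot slug is touched by the gripper itself (contact force between slug and the fingers above 0.5 N or contact force between slug and the arm above 0.5 N).
It fails at once if a bystander (plug, insert, sizing rings, tape roll or bottle) is knocked over or shifted by more than 30 mm (distance of any of ball_plug, finger_insert, sizing_rings, tape_roll, cleaner from where it was at the start of the episode above 0.03 m).
It also fails if it takes over 72 s, if anything falls off the work surface, if the arm or the gripper's body presses on something with over 40 N, if the wrist force passes 120 N, or if a joint passes its speed limit or range.

## Working session

There is one attempt and no reset: what is moved stays moved. The work goes in short steps, Python scripts to look and compute and a tool call to move; the robot and the scene stay as the last step left them, time stands still between calls to the robot, and variables do not carry over. Pictures are saved under pics/ and viewed, at most 10 in all, crops included, and the job is handed in when it is done.

Besides the shell and the picture viewer there is one more tool, called after "Emit:" by a JSON object that holds its "api" and its "payload", one argument or row to a line. jog_arm: Moves the arm, as the interface text tells. Its arguments: {"type":"object","properties":{"plan":{"type":"array"},"newtons":{"type":"number"}},"required":["plan"]}

```bash
mkdir -p pics; cat > h.py <<'E'
import numpy as np, cv2, pickle
from cell import manip
def grab(n,tag):
    c=manip.read_camera(n); cv2.imwrite(f'pics/{tag}_{n}.png',c['color']); pickle.dump(c,open(f'pics/{tag}_{n}.pkl','wb')); return c
def load(n,tag): return pickle.load(open(f'pics/{tag}_{n}.pkl','rb'))
def f(c): return c['color'].shape[0]/2/np.tan(np.radians(c['vfov'])/2)
def ray(c,u,v):
    R=np.array(c['R']);t=np.array(c['t']);d=R.T@np.array([(u-c['cx'])/f(c),(v-c['cy'])/f(c),1]);return -R.T@t,d
def onz(c,u,v,z):
    o,d=ray(c,u,v);return o+d*(z-o[2])/d[2]
def proj(c,X):
    p=np.array(c['R'])@np.array(X)+np.array(c['t']);return p[:2]/p[2]*f(c)+[c['cx'],c['cy']]
E
python3 - <<'E'
from h import *
for n in('side','top'):
    c=grab(n,'a');print(n,c['vfov'],c['cx'],c['cy'],-np.array(c['R']).T@c['t'],np.array(c['R'])[2], c.keys())
print(manip.sense())
E
```

```text
side 43.70239365685444 285.7949914697075 207.7260487618067 [ 0.04690887 -0.70215116  0.92227084] [ 0.43563291  0.62402626 -0.6487027 ] dict_keys(['color', 'vfov', 'cx', 'cy', 'R', 't'])
top 52.2313285485237 286.0446218314928 216.79631423215133 [0.42803547 0.05756914 1.34031609] [ 0.11532587  0.0149838  -0.99321469] dict_keys(['color', 'vfov', 'cx', 'cy', 'R', 't'])
{'t': 0.1, 'joints': array([ 1.04050497e+00,  2.07347292e-01,  1.54278326e+00,  1.33416719e-05,
        1.39353584e+00, -1.50487544e-01]), 'joint_vel': array([ 2.45524862e-04, -3.39116371e-04, -4.02467129e-03, -1.17345440e-03,
       -6.61660584e-05, -7.94730171e-04]), 'tau': array([-3.64738298e-04, -3.71861887e+01, -2.82292789e+01,  6.99125882e-02,
        3.10690713e-02, -2.31708668e-05]), 'ee_pos': array([0.21280034, 0.53338658, 0.20441305]), 'eef_rot': array([-5.92885442e-01, -3.08442127e+00,  3.06295772e-03]), 'contact_force': array([ 0.34973071,  0.02500727, -0.08351976]), 'torque': array([-0.01287962, -0.04414647, -0.00271374]), 'finger_force': 0.0, 'width': 0.09388350214210012}
```

View pics/a_top.png

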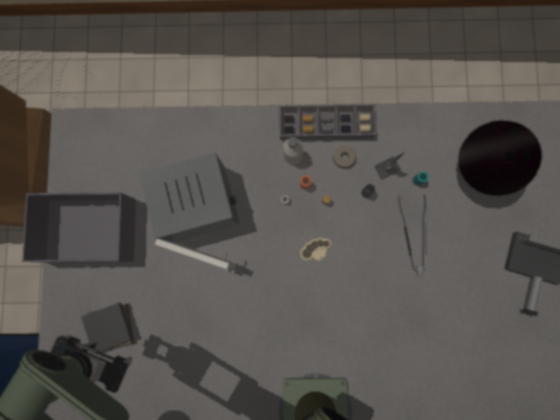

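View pics/a_side.png

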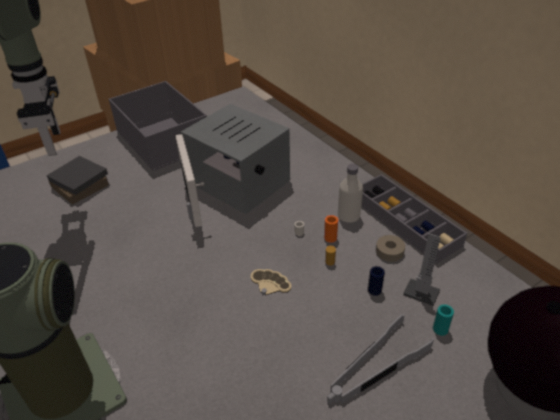

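Top view: cabinet roof about (144–238,157–238), door top edge from (157,242) to (228,266). The row is insert (286,199), plug (326,200) and navy slug (368,190). Tongs pivot is near (419,271), with tips near (402,197) and (425,197). The orange (306,181) and teal (421,178) look-alikes stand nearby.

```bash
python3 - <<'E'
from h import *
a=load('top','a')['color'];b=load('side','a')['color']
def cr(im,x,y,w,h,s):return cv2.resize(im[y:y+h,x:x+w],(w*s,h*s),interpolation=cv2.INTER_CUBIC)
m=np.zeros((600,800,3),np.uint8)
p=cr(a,350,170,100,120,3);m[:360,:300]=p          #3x
p=cr(a,138,150,125,135,3)[:, :];m[:405,300:675]=p  #3x
p=cr(b,320,255,140,80,2);p2=cr(b,320,300,150,100,2);m[400:600,0:300]=p2
p=cr(b,175,105,120,65,3);m[405:600,310:670]=p
cv2.imwrite('pics/m1.png',cv2.convertScaleAbs(m,alpha=1.6))
c=load('top','a');s=load('side','a')
hsv=cv2.cvtColor(c['color'],cv2.COLOR_BGR2HSV)
for n in('top','side'):
    c=load(n,'a');h=cv2.cvtColor(c['color'],cv2.COLOR_BGR2HSV);B,G,R=[c['color'][...,i].astype(int) for i in range(3)]
    k=((B-R>18)&(B-G>12)).astype(np.uint8)
    N,l,st,ce=cv2.connectedComponentsWithStats(k)
    for i in range(1,N):
        if st[i][4]>15:print(n,st[i],ce[i].round(1))
c=load('top','a')
for nm,u,v,z in [('slugtop',368,188,.064),('pivot',419,271,.026),('tl',402,197,.026),('tr',425,197,.026),('plug',326.5,200,.045),('ins',286,199.5,.03),('hinge',157,242,.17),('free',228,266,.17),('fl',158,238,.175),('fr',238,218,.175),('bl',144,180,.175),('br',216,157,.175),('clip',390,168,0)]:print(nm,onz(c,u,v,z).round(3))
E
```

```text
top [  0 337  37  56 928] [ 11.7 354.7]
side [  0 146   9  23 111] [  2.6 159.7]
side [423 221  10   8  39] [427.3 224.6]
side [414 227   9   7  23] [418.3 229.7]
side [372 269  12   9  33] [377.1 274. ]
slugtop [ 0.661 -0.171  0.064]
pivot [ 0.411 -0.324  0.026]
tl [ 0.638 -0.282  0.026]
tr [ 0.637 -0.353  0.026]
plug [ 0.629 -0.047  0.045]
ins [0.634 0.077 0.03 ]
hinge [0.498 0.43  0.17 ]
free [0.431 0.234 0.17 ]
fl [0.509 0.426 0.175]
fr [0.562 0.207 0.175]
bl [0.671 0.469 0.175]
br [0.734 0.269 0.175]
clip [ 0.736 -0.254  0.   ]
```

View pics/m1.png

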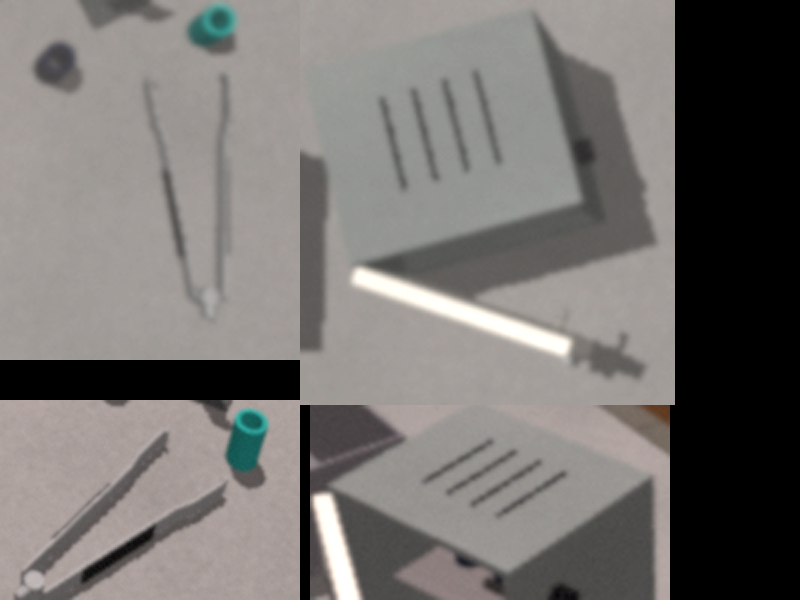

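```bash
cat >> h.py <<'E'
def tri(a,b):
    (o1,d1),(o2,d2)=a,b;s=np.linalg.lstsq(np.c_[d1,-d2],o2-o1,rcond=None)[0];p,q=o1+s[0]*d1,o2+s[1]*d2;return (p+q)/2,np.linalg.norm(p-q)
E
python3 - <<'E'
from h import *
c=load('top','a');s=load('side','a')
C=lambda x,y:(350+x/3,170+y/3)
D=lambda x,y:(138+(x-300)/3,150+y/3)
P=onz(c,*C(210,300),.026)
L=onz(c,*C(147,78),.026);Rr=onz(c,*C(224,75),.026);M=(L+Rr)/2
print('pivot',P,'L',L,'R',Rr,'len',np.linalg.norm(M-P),'open',np.linalg.norm(L-Rr),'yaw',np.degrees(np.arctan2(*(M-P)[1::-1])))
print('slug tri',tri(ray(c,*C(58,60)),ray(s,377,271)))
for z in(.0,.064):print(onz(c,369.3,189.5,z))
fl,fr,br=[onz(c,*D(*p),.175) for p in((355,265),(582,204),(535,10))]
print('front',fl,fr,np.linalg.norm(fl-fr),'depth',np.linalg.norm(fr-br),'yaw',np.degrees(np.arctan2(*(br-fr)[1::-1])),np.degrees(np.arctan2(*(fr-fl)[1::-1]))+90)
for p in((352,285),(359,267),(568,357),(571,340)):print('door',D(*p),onz(c,*D(*p),.17))
# door top by mask
w=(c['color'].min(2)>140).astype(np.uint8);w[:225]=0;w[290:]=0;w[:,:145]=0;w[:,240:]=0
k=cv2.findContours(w,0,1)[0];k=max(k,key=cv2.contourArea);r=cv2.minAreaRect(k);print(r)
for q in cv2.boxPoints(r):print('box',q,onz(c,*q,.17))
E
```

```text
pivot [ 0.41376999 -0.32699689  0.026     ] L [ 0.64145096 -0.27264139  0.026     ] R [ 0.6436224  -0.35176753  0.026     ] len 0.22924444152218482 open 0.07915593508606841 yaw 3.6996899449013396
slug tri (array([ 0.65434302, -0.17436935,  0.06831461]), np.float64(0.0010859578783885184))
[ 0.66761582 -0.18643816  0.        ]
[ 0.65617588 -0.17478683  0.064     ]
front [0.50803098 0.43068811 0.175     ] [0.56169722 0.223473   0.175     ] 0.21405178144952286 depth 0.18779261470480837 yaw 13.8030031501046 14.519893759082265
door (155.33333333333334, 245.0) [0.49009208 0.43457722 0.17      ]
door (157.66666666666666, 239.0) [0.50650168 0.42856026 0.17      ]
door (227.33333333333331, 269.0) [0.42287733 0.23618183 0.17      ]
door (228.33333333333331, 263.3333333333333) [0.43816726 0.23355105 0.17      ]
((191.1500244140625, 253.5500030517578), (73.99729919433594, 4.743416786193848), 18.43494987487793)
box [155.30002 244.1    ] [0.49256115 0.43473296 0.17      ]
box [156.80002 239.6    ] [0.50487669 0.43091128 0.17      ]
box [227.00003 263.     ] [0.43910439 0.23719503 0.17      ]
box [225.50003 267.5    ] [0.42697398 0.24120506 0.17      ]
```

```bash
cat >> h.py <<'E'
from scipy.spatial.transform import Rotation as Ro
def tool(pts):
    s=manip.sense();R=Ro.from_rotvec(s['eef_rot']).as_matrix()
    print('t',s['t'],'ee',s['ee_pos'].round(4),'xyaw',np.degrees(np.arctan2(R[1,0],R[0,0])).round(1),'F',s['contact_force'].round(1),'w',s['width'])
    for n,p in pts: print(n,np.round(p,3),'->',(R.T@(np.array(p)-s['ee_pos'])).round(4))
H=np.array([.506,.430])
def door(th,r,z=.12,y0=np.radians(14.2)):
    N=np.array([np.cos(y0-th),np.sin(y0-th)]);d=np.array([N[1],-N[0]])
    a=y0-(y0-th);p=H+.17*d-.018*N-r*N
    return [*p,z]
E
python3 - <<'E'
from h import *
r=lambda th:.008*np.cos(th)+.0125*np.sin(th)
tool([('hi',door(.58,.055,.2)),('lo',door(.58,.055))]+[(th,door(th,r(th))) for th in(.58,.45,.3,.2,.1,.05,.0)])
E
```

```text
t 0.1 ee [0.2128 0.5334 0.2044] xyaw 158.2 F [ 0.3  0.  -0.1] w 0.09388350214210012
hi [0.382 0.293 0.2  ] -> [-0.2458 -0.1606  0.0047]
lo [0.382 0.293 0.12 ] -> [-0.2458 -0.1604  0.0847]
0.58 [0.421 0.28  0.12 ] -> [-0.2873 -0.1585  0.0846]
0.45 [0.442 0.27  0.12 ] -> [-0.3105 -0.1599  0.0846]
0.3 [0.468 0.262 0.12 ] -> [-0.3376 -0.1575  0.0846]
0.2 [0.486 0.259 0.12 ] -> [-0.3554 -0.1536  0.0846]
0.1 [0.504 0.258 0.12 ] -> [-0.3727 -0.1477  0.0846]
0.05 [0.513 0.258 0.12 ] -> [-0.3812 -0.1441  0.0846]
0.0 [0.522 0.259 0.12 ] -> [-0.3894 -0.14    0.0846]
```

Emit:
{"api": "jog_arm", "payload": {
  "plan": [
    [1,[-0.05,-0.033,0.004],-9],
    [1,[-0.1,-0.066,0.004],-18],
    [1,[-0.15,-0.1,0.004],-27],
    [1,[-0.2,-0.132,0.005],-36],
    [1,[-0.246,-0.16,0.005],-36],
    [1,[-0.246,-0.16,0.045],-36],
    [1,[-0.246,-0.16,0.085],-36],
    [1,[-0.246,-0.16,0.085],-36],
    [1,[-0.27,-0.159,0.085],-36],
    [1,[-0.287,-0.159,0.085],-36],
    [1,[-0.31,-0.16,0.085],-36],
    [1,[-0.338,-0.157,0.085],-36],
    [1,[-0.355,-0.154,0.085],-36],
    [1,[-0.36,-0.152,0.085],-36],
    [1,[-0.36,-0.152,0.085],-36]
  ],
  "newtons": 20
}}

```text
t: 1.98
ee_pos: [0.4913, 0.2594, 0.1204]
eef_rot: [0.389, -3.117, -0.0]
contact_force: [-0.7, 0.7, 1.2]
width: 0.0005
finger_force: 0.0
```

```bash
python3 - <<'E'
from h import *
tool([(th,door(th,.009)) for th in(.1,.05,0,-.03)])
c=grab('top','b');s=grab('side','b')
m=np.hstack([cv2.resize(c['color'][130:300,130:260],None,fx=3,fy=3),cv2.resize(s['color'][100:270,150:300],None,fx=2.6,fy=3)])
cv2.imwrite('pics/m2.png',cv2.convertScaleAbs(m,alpha=1.5));print(m.shape)
E
```

```text
t 1.975 ee [0.4913 0.2594 0.1204] xyaw -165.8 F [-0.7  0.7  1.2] w 0.0004975283959166835
0.1 [0.504 0.258 0.12 ] -> [-0.0123 -0.0046  0.0004]
0.05 [0.513 0.258 0.12 ] -> [-0.0207 -0.0066  0.0004]
0 [0.522 0.259 0.12 ] -> [-0.0291 -0.0082  0.0004]
-0.03 [0.527 0.259 0.12 ] -> [-0.0342 -0.0089  0.0004]
(510, 780, 3)
```

View pics/m2.png

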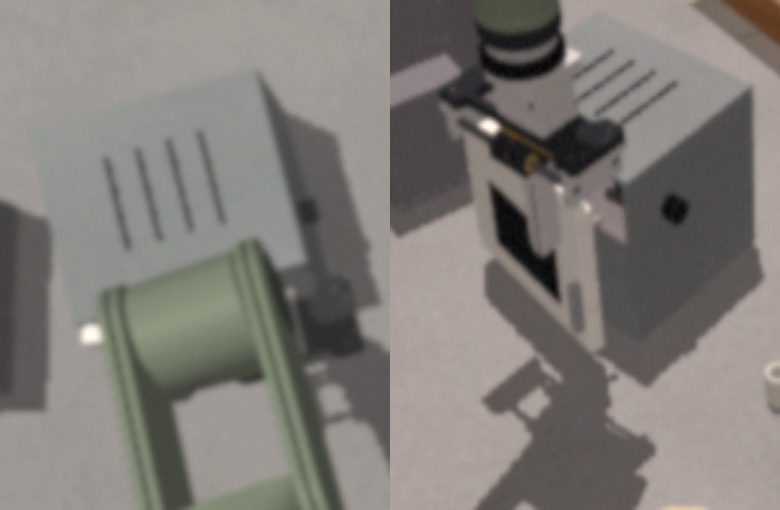

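The side view (right half) shows the closed fingers against the door's front, with the door nearly shut. I'll push on.

Emit:
{"api": "jog_arm", "payload": {
  "plan": [
    [1,[-0.008,-0.004,0],0],
    [1,[-0.014,-0.006,0],0],
    [1,[-0.02,-0.007,0],0],
    [1,[-0.025,-0.007,0],0],
    [1,[-0.028,-0.008,0],0],
    [1,[-0.028,-0.008,0],0]
  ]
}}

```text
t: 2.82
ee_pos: [0.5194, 0.2586, 0.1204]
eef_rot: [0.389, -3.115, 0.0]
contact_force: [-3.0, -0.6, 2.7]
width: 0.0005
finger_force: 1.7
```

Emit:
{"api": "jog_arm", "payload": {
  "plan": [
    [1,[-0.003,0,0],0],
    [1,[-0.005,0,0],0],
    [1,[-0.005,0,0],0]
  ]
}}

```text
t: 3.2
ee_pos: [0.5261, 0.2601, 0.1206]
eef_rot: [-0.389, 3.115, 0.001]
contact_force: [0.0, 0.4, -0.2]
width: 0.0004
finger_force: 0.0
```

Emit:
{"api": "jog_arm", "payload": {
  "plan": [
    [1,[-0.002,0,0],0],
    [1,[-0.004,0,0],0],
    [1,[-0.005,0,0],0],
    [1,[-0.005,0,0],0]
  ]
}}

```text
t: 3.7
ee_pos: [0.5292, 0.2608, 0.1204]
eef_rot: [0.389, -3.116, 0.0]
contact_force: [-4.8, -1.8, 3.3]
width: 0.0005
finger_force: 2.2
```

Emit:
{"api": "jog_arm", "payload": {
  "plan": [
    [1,[-0.003,0,0],0],
    [1,[-0.004,0,0],0],
    [1,[-0.004,0,0],0]
  ]
}}

```text
t: 4.08
ee_pos: [0.529, 0.2607, 0.1205]
eef_rot: [0.389, -3.106, 0.003]
contact_force: [-14.3, -4.8, 12.0]
width: 0.001
finger_force: 8.0
```

Emit:
{"api": "jog_arm", "payload": {
  "plan": [
    [1,[0.04,0,0],0],
    [1,[0.08,0,0],0],
    [1,[0.1,0,-0.05],0],
    [1,[0.1,-0.05,-0.08],0],
    [0.5,[0.105,-0.11,-0.08],0],
    [0,[0.11,-0.17,-0.08],0],
    [0,[0.12,-0.23,-0.08],0],
    [0,[0.125,-0.29,-0.08],3],
    [0,[0.13,-0.35,-0.08],6],
    [0,[0.14,-0.41,-0.08],10],
    [0,[0.15,-0.47,-0.08],10],
    [0,[0.16,-0.52,-0.08],10],
    [0,[0.17,-0.558,-0.08],10],
    [0,[0.17,-0.558,-0.08],10],
    [0,[0.17,-0.558,-0.08],10]
  ]
}}

```text
t: 5.95
ee_pos: [0.5065, -0.3204, 0.2002]
eef_rot: [-0.116, 3.139, 0.001]
contact_force: [0.0, -0.1, -0.6]
width: 0.0941
finger_force: 0.0
```

```bash
python3 - <<'E'
from h import *
tool([('grip',[.502,-.3215,.006])])
c=grab('top','c');s=grab('side','c')
m=np.hstack([cv2.resize(c['color'][140:310,130:260],None,fx=3,fy=3),cv2.resize(s['color'][230:420,300:470],None,fx=2.4,fy=510/190)])
cv2.imwrite('pics/m3.png',cv2.convertScaleAbs(m,alpha=1.5));print(m.shape)
E
```

```text
t 5.95 ee [ 0.5065 -0.3204  0.2002] xyaw -175.8 F [ 0.  -0.1 -0.6] w 0.0941186705469325
grip [ 0.502 -0.322  0.006] -> [ 0.0046 -0.0008  0.1942]
(510, 798, 3)
```

View pics/m3.png

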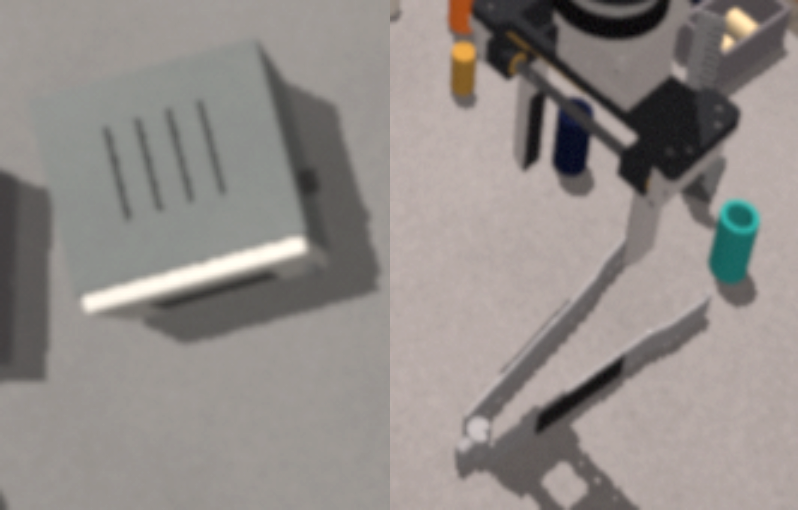

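Door is seated flat against the cabinet (left half); the tongs lie undisturbed under the open gripper (right half). I'll descend and grip lightly (under 9 N) so they stay open.

Emit:
{"api": "jog_arm", "payload": {
  "plan": [
    [0,[0.004,-0.001,0.05],0.5],
    [0,[0.004,-0.001,0.1],0.5],
    [0,[0.004,-0.001,0.15],0.5],
    [0,[0.004,-0.001,0.18],0.5],
    [0,[0.004,-0.001,0.195],0.5],
    [0,[0.004,-0.001,0.195],0.5],
    [1,[0.004,-0.001,0.195],0.5],
    [1,[0.004,-0.001,0.195],0.5],
    [1,[0.004,-0.001,0.195],0.5],
    [1,[0.004,-0.001,0.195],0.5],
    [1,[0.004,-0.001,0.195],0.5]
  ],
  "newtons": 6
}}

```text
t: 7.42
ee_pos: [0.5026, -0.322, 0.0059]
eef_rot: [-0.102, 3.14, 0.0]
contact_force: [-1.1, 0.9, 1.2]
width: 0.054
finger_force: 6.0
```

Emit:
{"api": "jog_arm", "payload": {
  "plan": [
    [1,[0,0,-0.006],0],
    [1,[0,0,-0.012],0],
    [1,[0.005,0,-0.018],0],
    [1,[0.015,0,-0.018],0],
    [1,[0.029,0.01,-0.018],0],
    [1,[0.029,0.035,-0.018],0],
    [1,[0.029,0.065,-0.018],0],
    [1,[0.029,0.095,-0.018],0],
    [1,[0.029,0.12,-0.018],0],
    [1,[0.029,0.138,-0.018],0],
    [1,[0.029,0.138,-0.018],0],
    [1,[0.029,0.138,-0.018],0]
  ]
}}

```text
t: 8.93
ee_pos: [0.4648, -0.187, 0.0237]
eef_rot: [-0.102, 3.139, -0.001]
contact_force: [-0.0, -0.3, -1.6]
width: 0.0539
finger_force: 6.0
```

```bash
python3 - <<'E'
from h import *
tool([('grip',[.54,-.181,.024])])
c=grab('top','d');s=grab('side','d')
m=np.hstack([cv2.resize(c['color'][160:290,330:460],None,fx=3,fy=4),cv2.resize(s['color'][200:370,270:440],None,fx=2.4,fy=520/170)])
cv2.imwrite('pics/m4.png',cv2.convertScaleAbs(m,alpha=1.6));print(m.shape)
E
```

```text
t 8.925 ee [ 0.4648 -0.187   0.0237] xyaw -176.3 F [-0.  -0.3 -1.6] w 0.053894778634170054
grip [ 0.54  -0.181  0.024] -> [-0.0754  0.0011 -0.0002]
(520, 798, 3)
```

View pics/m4.png

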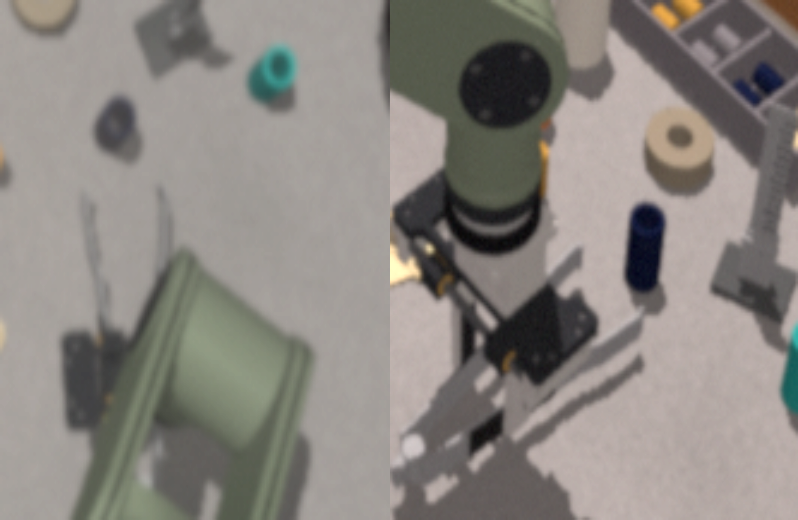

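Both jaws are held open just short of the slug: tips at crop (87,192) and (163,188), slug top near (118,118). I'll work out the lateral offset.

```bash
python3 - <<'E'
from h import *
c=load('top','d');s=load('side','d')
C=lambda x,y:(330+x/3,160+y/4)
S=lambda x,y:(270+(x-390)/2.4,200+y*170/520)
L=onz(c,*C(87,192),.044);R=onz(c,*C(163,188),.044);M=(L+R)/2
print(L,R,M)
print('side tips',onz(s,*S(581,248),.044),onz(s,*S(642,318),.044))
print('slug side top',onz(s,*S(648,214),.064),'top',onz(c,*C(118,115),.064))
B,G,Rr=[c['color'][...,i].astype(int) for i in range(3)]
g=c['color'][150:215,340:395].max(2);k=(g<70).astype(np.uint8);N,l,st,ce=cv2.connectedComponentsWithStats(k)
for i in range(1,N):
  if st[i][4]>10:print(st[i],ce[i]+[340,150],onz(c,*(ce[i]+[340,150]),.032))
B,G,Rr=[s['color'][...,i].astype(int) for i in range(3)]
k=((s['color'].max(2)<75)).astype(np.uint8);k[:262]=0;k[305:]=0;k[:,:365]=0;k[:,390:]=0
N,l,st,ce=cv2.connectedComponentsWithStats(k)
for i in range(1,N):
  if st[i][4]>30:print('side',st[i],ce[i],onz(s,*ce[i],.032))
u=np.array([np.cos(np.radians(3.7)),np.sin(np.radians(3.7))]);n=np.array([-u[1],u[0]])
for q in ([.655,-.174],):
  d=np.array(q)-M[:2];print('fwd from tip',d@u,'lat',d@n)
E
```

```text
[ 0.60301136 -0.14534124  0.044     ] [ 0.6051862 -0.2223248  0.044    ] [ 0.60409878 -0.18383302  0.044     ]
side tips [ 0.602963   -0.14538902  0.044     ] [ 0.60367245 -0.22601533  0.044     ]
slug side top [ 0.66096515 -0.17030913  0.064     ] top [ 0.65846587 -0.17495972  0.064     ]
[ 36   8  19  20 241] [386.19087137 167.60580913] [ 0.73016445 -0.23507648  0.032     ]
[ 22  35  14  14 157] [368.82165605 191.8089172 ] [ 0.65468939 -0.17891138  0.032     ]
side [368 266  17  36 489] [376.01635992 283.30265849] [ 0.65336472 -0.1779629   0.032     ]
fwd from tip 0.05142966939567351 lat 0.006527749901743202
```

Emit:
{"api": "jog_arm", "payload": {
  "plan": [
    [1,[-0.01,0.004,0],0],
    [1,[-0.025,0.004,0],0],
    [1,[-0.04,0.004,0],0],
    [1,[-0.055,0.004,0],0],
    [1,[-0.068,0.004,0],0],
    [1,[-0.076,0.004,0],0],
    [1,[-0.076,0.004,0],0],
    [1,[-0.076,0.004,0],0]
  ]
}}

```text
t: 10.02
ee_pos: [0.5395, -0.1771, 0.0232]
eef_rot: [0.102, -3.139, -0.001]
contact_force: [-0.4, 0.4, -1.9]
width: 0.0539
finger_force: 6.0
```

```bash
python3 - <<'E'
from h import *
tool([])
c=grab('top','e');s=grab('side','e')
m=np.hstack([cv2.resize(c['color'][150:280,330:460],None,fx=3,fy=4),cv2.resize(s['color'][200:370,270:440],None,fx=2.4,fy=520/170)])
cv2.imwrite('pics/m5.png',cv2.convertScaleAbs(m,alpha=1.6))
E
```

```text
t 10.025 ee [ 0.5395 -0.1771  0.0232] xyaw -176.3 F [-0.4  0.4 -1.9] w 0.05387716954975616
```

View pics/m5.png

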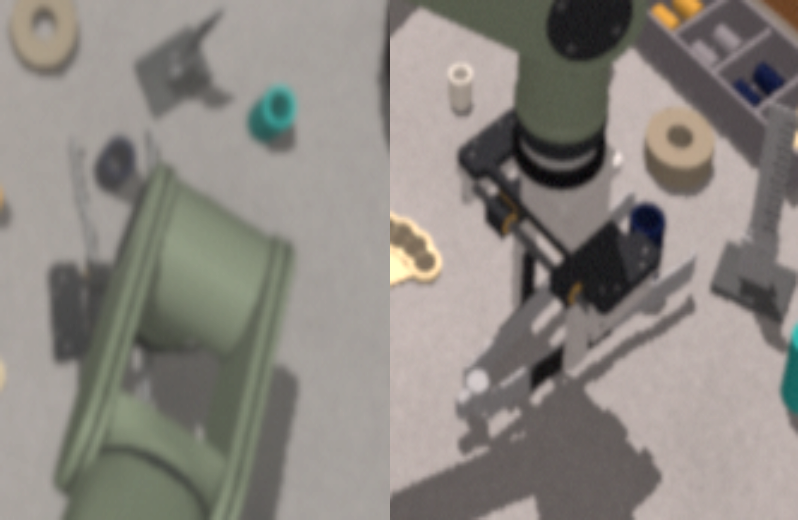

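The slug (crop (117,163)) stands between the jaws, tips at (75,140) and (150,132), roughly centred and inside the lips. I'll squeeze.

Emit:
{"api": "jog_arm", "payload": {
  "plan": [
    [1,[0,0,0],0],
    [1,[0,0,0],0],
    [1,[0,0,0],0],
    [1,[0,0,0],0],
    [1,[0,0,0],0],
    [1,[0,0,0],0]
  ],
  "newtons": 35
}}

```text
t: 10.88
ee_pos: [0.54, -0.1772, 0.0234]
eef_rot: [0.103, -3.14, -0.0]
contact_force: [-0.9, 0.2, -0.9]
width: 0.0357
finger_force: 34.8
```

Width is 35.7 mm, which matches closed on the slug. Lifting slowly.

Emit:
{"api": "jog_arm", "payload": {
  "plan": [
    [1,[0,0,-0.004],0],
    [1,[0,0,-0.012],0],
    [1,[0,0,-0.024],0],
    [1,[0,0,-0.038],0],
    [1,[0,0,-0.052],0],
    [1,[0,0,-0.066],0],
    [1,[0,0,-0.08],0],
    [1,[0,0,-0.092],0],
    [1,[0,0,-0.1],0],
    [1,[0,0,-0.104],0],
    [1,[0,0,-0.104],0],
    [1,[0,0,-0.104],0],
    [1,[0,0,-0.104],0],
    [1,[0,0,-0.104],0]
  ]
}}

```text
t: 12.62
ee_pos: [0.5398, -0.1771, 0.1271]
eef_rot: [0.102, -3.139, -0.0]
contact_force: [-0.3, 0.1, -1.4]
width: 0.0358
finger_force: 34.8
```

```bash
python3 - <<'E'
from h import *
tool([])
c=grab('top','f');s=grab('side','f')
m=np.hstack([cv2.resize(c['color'][120:290,140:420],None,fx=1.4,fy=2.8),cv2.resize(s['color'][150:350,270:470],None,fx=2,fy=2.38)])
cv2.imwrite('pics/m6.png',cv2.convertScaleAbs(m,alpha=1.6))
E
```

```text
t 12.625 ee [ 0.5398 -0.1771  0.1271] xyaw -176.3 F [-0.3  0.1 -1.4] w 0.03578759750454089
```

View pics/m6.png

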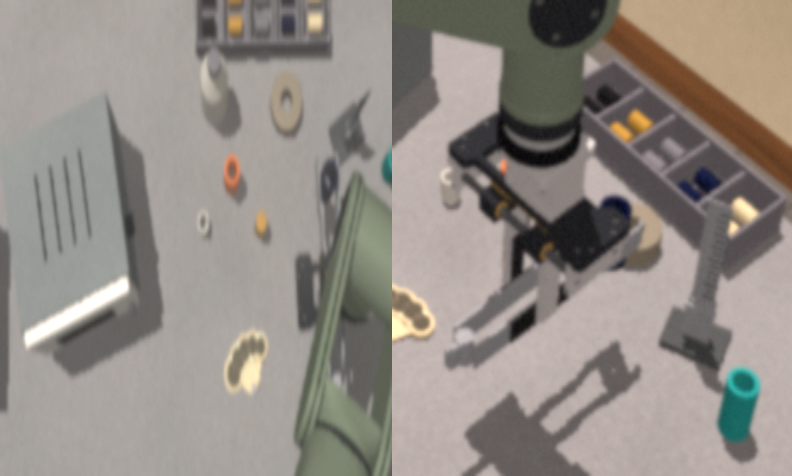

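The slug is up in the jaws (side view, near (615,230) in the picture), the door is still shut, and the bystanders are in place.

```bash
python3 -c "
from cell import manip
print(manip.finish_job())"
```

```text
the job is handed in; nothing more can be done
None
```

The door is pushed shut and seated, and the navy slug is gripped in the tongs and held about 10 cm above the counter. I've handed the job in; no verdict came back.

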